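# Spin the sculptor's turntable and brake it with the face at the gauge needle

## Task

With a fingertip on the wooden wheel, flick the turntable so that the clay head runs round freely past the gauge needle for at least one whole turn, to see that it runs true. Then brake the wheel with a fingertip so that it stops in one go under the finger with the face pointing straight at the needle (not run down or stopped somewhere else and pushed round), and take the hand away. Touch nothing but the wheel: the head, the gauge, the cup, the small finial and the paddle are to be left alone.

Things in the scene. Friction and masses are not known exactly. Their poses are not given: they have to be found in the camera images.
- wheel_centre (a point): Centre of the upper face of the turntable's wheel, on its upright axis, 115 mm above the table. The wheel is a plain flat wooden disc 300 mm across, 25 mm thick, on a fixed dark iron foot, and does not give downward. A fingertip drags it round by friction on its upper face, of which everything farther than 100 mm from the axis is always clear, but for the needle 97 mm above.
- wheel (a joint): Turn of the wheel in rad, 0 at the start, growing counter-clockwise seen from above, counting on past whole turns; no stops. Good bearings: about 0.02 kg m2 with the head on it, slowing by only 0.07 to 0.2 rad/s each second, so a flick to 2 rad/s runs for more than 10 s. A few newtons of a fingertip on the outer part of the upper face stop it in about 0.1 s.
- head: Crowned head of grey-brown fired clay on a plywood board, loose on the middle of the wheel and turning with it; 224 mm tall, about 0.9 kg. Origin under the neck, on the board's underside; +x the way the face looks. The board, 100 mm wide, 14 thick, reaches 75 mm in front of the origin, 50 behind; a dark wooden prop block stands on it under the chin. The head stays within 55 mm of its own axis.
- nose (a point): Tip of the nose, 56 mm in front of the head's origin and 100 mm above it.
- gauge: Surface gauge, fixed: iron foot 80 mm across on the table beyond the wheel, 225 mm from its axis, a steel rod 296 mm tall and a level needle clamped 215 mm up that points inward at the axis. Origin on the table under the wheel's axis; +x points outward from the axis along the needle to the rod. The face points straight at the needle when the head's +x and this +x agree.
- needle_tip (a point): Inner tip of the gauge needle, 75 mm from the wheel's axis and 215 mm above the table, at the height of the nose.
- finial: Small turned terracotta finial, 54 mm across and 80 mm tall, loose on the table beside the wheel; origin under its centre. To be left alone.
- cup: White ceramic cup, 66 mm across and 70 mm tall, loose on the table beside the wheel; origin under its centre. To be left alone.
- paddle: Wooden modelling paddle 167 mm long, 22 mm wide and 12 mm tall, lying loose on the table farther to the left (+y); origin near its middle on the table, +x along it towards the blade. To be left alone.
Not all that is in view belongs to the job. What is shaped like the head but blue or yellow is not meant.

How it is judged:
By the outcome, as a careful person would: the job done as asked, in the order asked, and still so for the second after the job is handed in, with the robot touching nothing.
It also fails if it takes over 51 s, if anything falls off the work surface, if the arm or the gripper's body presses on something with over 40 N, if the wrist force passes 120 N, or if a joint passes its speed limit or range.

## Robot

A 6-joint arm with a two-finger parallel gripper is mounted at the origin on the work surface. World frame = base frame: x ahead of the robot, y to its left, z up, the work surface at z = 0. Lengths are in m, angles in degrees, forces in N, time in s.
With the tool pointing down it reaches from about 0.375 to 0.9 m from the base axis. Payload 3.1 kg.
Tool frame: the origin (TCP) lies at the very end of the fingers, on their centre line; the grasp point (between the pads) lies 19 mm behind it; z points along the fingers, y is the direction in which the jaws open and shut (so a half turn about z gives the same grasp; the last joint's range is limited). The gripper opens to 87 mm and grips with 3 to 60 N. Pads are 19 mm wide; open, the fingers measure 117 mm over their backs; the gripper's body (75 mm by 190 mm) begins 51 mm behind the grasp point.
Start: joints at [58.871, 30.224, 82.088, -0, 67.689, -10.227], TCP at [0.223, 0.584, 0.223] pointing down, gripper open.
Joint ranges: [-176.69, 176.69], [-43.24, 126.21], [12.49, 139.97], [-82, 262], [0, 151.66], [-163.58, 163.58]. Speed limits (degrees/s): [159.86, 159.86, 180, 180, 180, 180].

## Interface

Orientations are given as a 3x3 rotation matrix whose columns are the frame's x, y, z axes.
In Python, from rig import readout, capture, camera_model, bot, spot_in, regions_of gives the robot as it stands.
- The arm moves only by the tool send_rows, never from a script. Its argument "moves" is a list that holds one entry, the list of rows, each a list of 7 numbers: the turn, a rotation vector about the tool's x, y, z in degrees, then the shift along the tool's x, y, z in cm, then the opening, from -1 (shut) to 1 (fully open). A call has exactly 5 rows; each row shifts and turns the commanded pose from where the row before left it, along the tool's axes as they then stand; what a row does not reach is not made up. A row lasts 1/10 s, in which the tool goes at most 50 mm and 8.59 degrees, less where a joint would pass 70% of its speed; a pose out of reach is approached as far as the arm can. A call with a gripper value outside its range is refused whole. The fingers move at their own pace and stop on an object; the grip force is fixed at half the most. Time passes only in rows, so rows that do not move let the fingers close, or fill a call up. It gives the time, the measured TCP pose, the force and the opening at its end, in the units of the state.
- readout.read_state(): the state, without advancing time (a new reading comes with each control period).
- capture(name): name is "scene" or "top" or "wrist"; returns the picture (384x512x3 uint8, blue, green, red); there is no depth.
- camera_model(name): a dict with "camera_matrix" (3x3 intrinsics, pixels), "pose" (4x4, takes a point from camera to world coordinates). Camera axes: x right, y up, looking along -z (the intrinsics and any distortion apply to the point x, -y, -z); pixel columns grow to the right and rows downward; lengths in m; the calibration is good to about 2 mm. A picture is of the moment at which its call begins: read the wrist's pose just before it. camera_model takes no time and is no camera call; for the wrist camera it gives the pose at the moment of the call.
- bot.hand_in(): hands the job in, once; it reports no verdict.
Trained networks look in the newest picture that a camera, given by its name, has taken for a name from the list of things; names that differ only in an ending like _2 or _b are one class to them, and where a whole thing is asked for, a point or a joint stands for the part that bears it (a point fixed in the world has none). Each returns a list of dicts, best first, with "p" (0 to 1); they miss things now and then, are a little off and sometimes report something else, mostly with a low value. They report only what shows in the picture. A call takes as long as a camera call. They do not tell look-alikes from the thing itself.
- spot_in(camera, thing): "location" ([x, y, z] in m, in world coordinates, good to about 4 mm: the middle of the surface that is visible of it).
- regions_of(camera, thing): "mask" (384x512 bool, what is visible of it).
The state is a dict: "time_s": time; "joint_positions": joint angles; "qvel": joint speeds; "tau": joint torques, N m; "position": TCP position; "tcp_rot": TCP orientation; "force": force on the tool from outside, world axes, zero at the start; "moment": the same for the moment, N m; "opening": opening from 0.0 (shut) to 1.0 (fully open).
Only numpy, scipy, OpenCV 4.12 (cv2) and the standard library are available. Lean on these libraries where they do the work, as an engineer would, in place of code of your own. Each camera call takes 0.05 s, during which the arm holds its last target. There are 200 camera calls.

## Working session

There is one attempt and no reset: what is moved stays moved. The work goes in short steps, Python scripts to look and compute and a tool call to move; the robot and the scene stay as the last step left them, time stands still between calls to the robot, and variables do not carry over. Pictures are saved under pics/ and viewed, about 8 in all and at most 12, crops included, and the job is handed in when it is done.

Besides the shell and the picture viewer there is one more tool, called after "Request:" as name(argument=value, ...) on one line, values as JSON. send_rows: Moves the arm, as the interface text tells. Its arguments: {"type":"object","properties":{"moves":{"type":"array","items":{"type":"array","items":{"type":"array","items":{"type":"number"}}}}},"required":["moves"]}

```bash
ls; mkdir -p pics; python3 - <<'E'
from rig import readout, capture, camera_model, bot, spot_in, regions_of
import cv2, numpy as np
s=readout.read_state();print({k:np.round(v,3).tolist() for k,v in s.items()})
for c in("scene","top"):
    im=capture(c);cv2.imwrite(f"pics/{c}0.png",im)
    m=camera_model(c);print(c,np.round(m["camera_matrix"],1).tolist(),np.round(m["pose"],3).tolist(),[k for k in m])
    for t in("wheel_centre","wheel","head","nose","gauge","needle_tip","finial","cup","paddle"):
        print(t,[(np.round(d["location"],3).tolist(),round(d["p"],2)) for d in spot_in(c,t)[:3]])
a=cv2.imread("pics/scene0.png");b=cv2.imread("pics/top0.png")
E
```

```text
pics
{'time_s': 0.0, 'joint_positions': [58.87, 30.279, 82.156, -0.0, 67.69, -10.227], 'qvel': [0.006, 0.02, -0.064, 0.095, -0.076, 0.037], 'tau': [0.0, -44.003, -17.659, 0.063, 0.058, -0.0], 'position': [0.223, 0.583, 0.222], 'tcp_rot': [[-0.934, 0.357, -0.001], [0.357, 0.934, -0.002], [0.0, -0.002, -1.0]], 'force': [-0.77, -0.453, -0.043], 'moment': [0.015, -0.011, 0.002], 'opening': 1.002}
scene [[359.3, 0.0, 250.2], [0.0, 359.3, 181.3], [0.0, 0.0, 1.0]] [[-0.279, -0.593, 0.755, 1.386], [0.96, -0.16, 0.23, 0.341], [-0.016, 0.789, 0.614, 0.871], [0.0, 0.0, 0.0, 1.0]] ['camera_matrix', 'pose']
wheel_centre [([0.697, 0.074, 0.114], 0.82)]
wheel [([0.694, 0.072, 0.114], 0.81)]
head [([0.323, 0.228, 0.101], 0.97), ([0.679, 0.06, 0.22], 0.93), ([0.362, -0.218, 0.108], 0.93)]
nose [([0.328, 0.23, 0.103], 0.8), ([0.738, -0.278, 0.106], 0.76), ([0.365, -0.218, 0.109], 0.62)]
gauge [([0.855, 0.15, 0.022], 0.57)]
needle_tip [([0.858, 0.152, 0.025], 0.87)]
finial [([0.606, -0.196, 0.035], 0.8)]
cup [([0.581, 0.309, 0.046], 0.72)]
paddle [([0.591, 0.398, 0.011], 0.69), ([0.681, 0.057, 0.22], 0.42)]
top [[431.1, 0.0, 256.9], [0.0, 431.1, 194.0], [0.0, 0.0, 1.0]] [[0.009, 0.98, -0.201, 0.249], [-1.0, 0.009, -0.001, 0.084], [0.001, 0.201, 0.98, 1.383], [0.0, 0.0, 0.0, 1.0]] ['camera_matrix', 'pose']
wheel_centre [([0.629, 0.045, 0.115], 0.59)]
wheel [([0.626, 0.046, 0.113], 0.58)]
head [([0.628, 0.051, 0.275], 0.97), ([0.326, -0.215, 0.159], 0.8), ([0.364, 0.41, 0.156], 0.79)]
nose [([0.366, 0.416, 0.158], 0.97), ([0.326, -0.216, 0.159], 0.87), ([0.698, -0.28, 0.146], 0.82)]
gauge [([0.844, 0.15, 0.029], 0.97)]
needle_tip [([0.845, 0.151, 0.024], 0.97)]
finial [([0.585, -0.197, 0.047], 0.65), ([0.631, 0.052, 0.279], 0.41)]
cup [([0.577, 0.308, 0.039], 0.73), ([0.846, 0.15, 0.026], 0.6)]
paddle [([0.583, 0.401, 0.011], 0.54)]
```

```bash
python3 - <<'E'
import cv2
for c in("scene","top"):
    a=cv2.imread(f"pics/{c}0.png");cv2.imwrite(f"pics/{c}0b.png",cv2.resize(a,(800,600),interpolation=3))
E
```

```text
(no output)
```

View pics/scene0b.png

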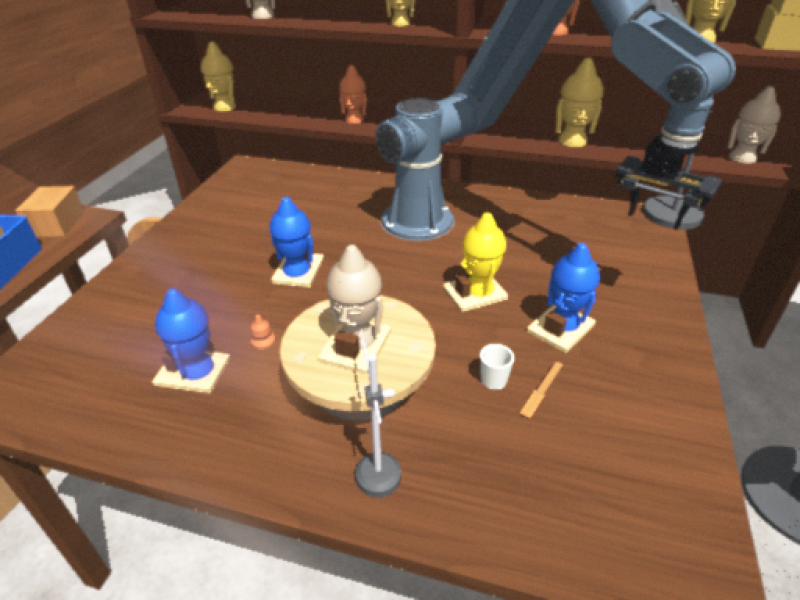

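View pics/top0b.png

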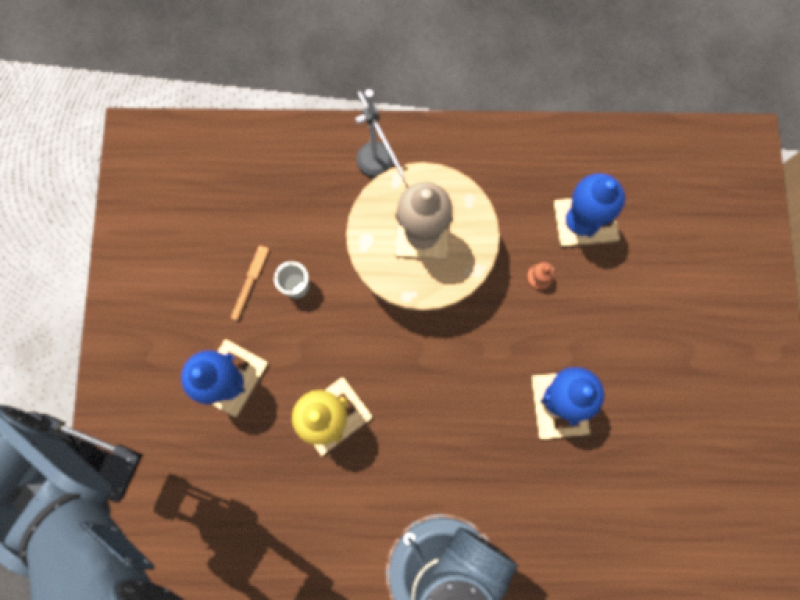

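The real head is the grey-brown one on the wheel: scene (355,300), top (425,210). The look-alikes are blue at scene (183,335), (290,240) and (573,285), yellow at (484,255), plus the shelf heads, so none of those is the target. The gauge rod foot is at scene (378,475) and top (375,158), the cup at scene (495,365), and the finial at scene (262,330). Next I'll rectify the wheel plane as the close crop.

```bash
cat > h.py <<'E'
from rig import readout, capture, camera_model, bot, spot_in, regions_of
import cv2, numpy as np
def proj(c,P):
    m=camera_model(c);P=np.atleast_2d(P);T=np.linalg.inv(m["pose"])
    q=P@T[:3,:3].T+T[:3,3];q=q*[1,-1,-1];q=q@m["camera_matrix"].T
    return q[:,:2]/q[:,2:]
def rect(c,im,cx,cy,z,half=.2,n=400):
    # rows: +x up, cols: +y left ; centre at cx,cy
    g=np.linspace(half,-half,n);X,Y=np.meshgrid(cx+g,cy+g,indexing="ij")
    uv=proj(c,np.c_[X.ravel(),Y.ravel(),np.full(X.size,z)]).astype(np.float32)
    return cv2.remap(im,uv[:,0].reshape(n,n),uv[:,1].reshape(n,n),cv2.INTER_CUBIC)
def polar(c,im,cx,cy,r0=.1,r1=.146,nr=24,na=720,z=.115):
    a=np.radians(np.arange(na)*360/na);r=np.linspace(r0,r1,nr)
    R,A=np.meshgrid(r,a,indexing="ij")
    uv=proj(c,np.c_[(cx+R*np.cos(A)).ravel(),(cy+R*np.sin(A)).ravel(),np.full(R.size,z)]).astype(np.float32)
    return cv2.remap(im,uv[:,0].reshape(nr,na),uv[:,1].reshape(nr,na),cv2.INTER_LINEAR)
E
cat > m.py <<'E'
from h import *
from scipy.optimize import minimize
out=[]
th=np.radians(np.arange(0,360,1.))
for c in("scene","top"):
    im=capture(c);g=cv2.GaussianBlur(im,(0,0),1).astype(float)
    # light wood edge: maximise (inside - outside) green brightness along circle
    def f(p):
        s=0
        for r,k in((.146,1),(.154,-1)):
            P=np.c_[p[0]+r*np.cos(th),p[1]+r*np.sin(th),np.full(th.size,.115)]
            uv=proj(c,P).astype(np.float32)
            s=s+k*cv2.remap(g[:,:,1].astype(np.float32),uv[:,:1],uv[:,1:],1).ravel()
        return -np.minimum(s,60).mean()
    best=min((minimize(f,[x,y],method="Nelder-Mead",options=dict(initial_simplex=[[x,y],[x+.01,y],[x,y+.01]])) for x in(.62,.65,.68) for y in(.03,.06)),key=lambda r:r.fun)
    print(c,best.x.round(4),best.fun)
    cx,cy=best.x
    for z in(.115,.129):
        o=rect(c,im,cx,cy,z,.19,400); 
        cv2.circle(o,(200,200),int(.15/.38*400),(0,0,255),1); cv2.circle(o,(200,200),2,(0,0,255),-1);out.append(o)
cv2.imwrite("pics/rect.png",cv2.resize(np.vstack([np.hstack(out[:2]),np.hstack(out[2:])]),(600,600),interpolation=cv2.INTER_AREA))
E
python3 m.py
```

```text
scene [0.6494 0.0466] -45.95845413208008
top [0.6476 0.047 ] -59.49070739746094
```

View pics/rect.png

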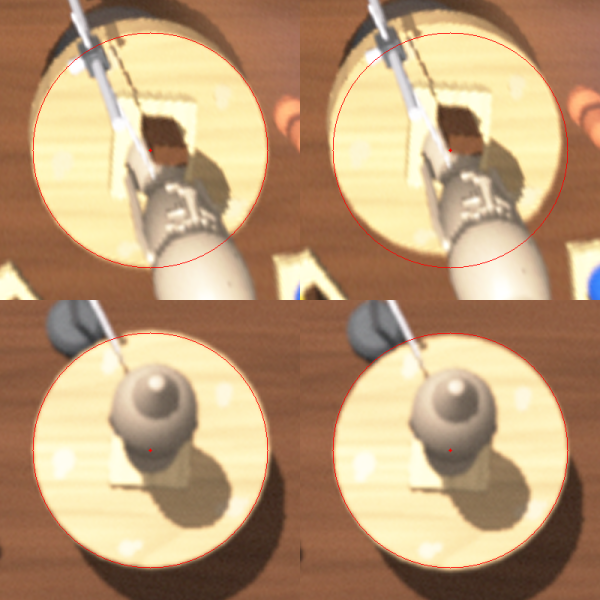

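The wheel centre fits at (0.6485, 0.0468). The pale spots agree between both views, so they are real marks on the wheel and can be used for tracking. Face yaw is about -2 to -4°. Next I'll refine face yaw and gauge azimuth with overlays.

```bash
cat > m2.py <<'E'
from h import *
from scipy.optimize import minimize
import sys
C=np.array([.6485,.0468])
ims={c:cv2.imread(f"pics/{c}0.png") for c in("scene","top")}
gr={c:cv2.GaussianBlur(cv2.cvtColor(ims[c],6),(0,0),.7).astype(np.float32) for c in ims}
b={c:cv2.GaussianBlur(ims[c][:,:,0],(0,0),.7).astype(np.float32) for c in ims}
def smp(g,c,P):
    uv=proj(c,P).astype(np.float32);return cv2.remap(g,uv[:,:1],uv[:,1:],1).ravel()
def line(a,r,z,off=0):
    a=np.radians(a);u=np.array([np.cos(a),np.sin(a)]);n=np.array([-u[1],u[0]])
    r=np.atleast_1d(r);p=C+r[:,None]*u+off*n
    return np.c_[p,np.broadcast_to(z,r.shape)]
A=np.arange(20,36,.25)
for c in ims:
    s=[];q=[]
    for a in A:
        f=lambda o:smp(gr[c],c,line(a,np.linspace(.1,.2,60),.215,o))
        s.append((f(0)-.5*f(.009)-.5*f(-.009)).mean())
        zz=np.linspace(.03,.19,60)
        h=lambda o:smp(gr[c],c,line(a,np.full(60,.225),zz,o))
        q.append((h(0)-.5*h(.012)-.5*h(-.012)).mean())
    s=np.array(s);q=np.array(q)
    print(c,"needle",A[s.argmax()],A[s.argmin()],s.max().round(1),s.min().round(1)," rod",A[q.argmax()],A[q.argmin()],q.max().round(1),q.min().round(1))
# board fit
def rectpts(x,y,yaw,d):
    f,bk,w=.075+d,-.05-d,.05+d;t=np.linspace(-1,1,40)*.9
    P=np.vstack([np.c_[np.full(40,f),t*.05],np.c_[np.full(40,bk),t*.05],np.c_[.0125+t*.0625,np.full(40,w)],np.c_[.0125+t*.0625,np.full(40,-w)]])
    cs,sn=np.cos(yaw),np.sin(yaw);P=P@np.array([[cs,sn],[-sn,cs]])+[x,y]
    return np.c_[P,np.full(160,.129)]
def cost(p):
    s=0
    for c in ims:
        i=smp(b[c],c,rectpts(*p,-.004));o=smp(b[c],c,rectpts(*p,.005))
        s-=np.clip(i-o,-20,25).mean()
    return s
best=min((minimize(cost,[C[0]+dx,C[1]+dy,np.radians(w)],method="Nelder-Mead",options=dict(initial_simplex=[[C[0]+dx,C[1]+dy,np.radians(w)],[C[0]+dx+.004,C[1]+dy,np.radians(w)],[C[0]+dx,C[1]+dy+.004,np.radians(w)],[C[0]+dx,C[1]+dy,np.radians(w+3)]])) for dx in(-.006,0,.006) for dy in(-.006,0,.006) for w in(-6,-2,2)),key=lambda r:r.fun)
x,y,w=best.x;print("board",x-C[0],y-C[1],np.degrees(w),best.fun)
o=[]
ga=float(sys.argv[1]) if len(sys.argv)>1 else 27
for c in ims:
    im=cv2.resize(ims[c],None,fx=4,fy=4,interpolation=3)
    P=rectpts(x,y,w,0)
    for k in proj(c,P)*4+1.5: cv2.circle(im,tuple(int(v) for v in k),1,(0,0,255),-1)
    for k in proj(c,np.vstack([line(ga,np.linspace(.075,.225,30),.215),line(ga,np.full(30,.225),np.linspace(0,.296,30))]))*4+1.5: cv2.circle(im,tuple(int(v) for v in k),1,(0,255,0),-1)
    u,v=(proj(c,[C[0]+.08,C[1]+.02,.15])[0]*4).astype(int)
    o.append(im[max(v-300,0):v+300,u-200:u+200])
hh=min(k.shape[0] for k in o)
cv2.imwrite("pics/ov.png",np.hstack([k[:hh] for k in o]))
E
python3 m2.py
```

```text
scene needle 24.25 20.0 34.3 -47.5  rod 27.0 30.0 107.1 -50.7
top needle 26.0 29.5 91.5 -40.9  rod 22.75 26.0 22.7 -31.7Traceback (most recent call last):
  File "m2.py", line 37, in <module>
    best=min((minimize(cost,[C[0]+dx,C[1]+dy,np.radians(w)],method="Nelder-Mead",options=dict(initial_simplex=[[C[0]+dx,C[1]+dy,np.radians(w)],[C[0]+dx+.004,C[1]+dy,np.radians(w)],[C[0]+dx,C[1]+dy+.004,np.radians(w)],[C[0]+dx,C[1]+dy,np.radians(w+3)]])) for dx in(-.006,0,.006) for dy in(-.006,0,.006) for w in(-6,-2,2)),key=lambda r:r.fun)
  File "m2.py", line 37, in <genexpr>
    best=min((minimize(cost,[C[0]+dx,C[1]+dy,np.radians(w)],method="Nelder-Mead",options=dict(initial_simplex=[[C[0]+dx,C[1]+dy,np.radians(w)],[C[0]+dx+.004,C[1]+dy,np.radians(w)],[C[0]+dx,C[1]+dy+.004,np.radians(w)],[C[0]+dx,C[1]+dy,np.radians(w+3)]])) for dx in(-.006,0,.006) for dy in(-.006,0,.006) for w in(-6,-2,2)),key=lambda r:r.fun)
              ~~~~~~~~^^^^^^^^^^^^^^^^^^^^^^^^^^^^^^^^^^^^^^^^^^^^^^^^^^^^^^^^^^^^^^^^^^^^^^^^^^^^^^^^^^^^^^^^^^^^^^^^^^^^^^^^^^^^^^^^^^^^^^^^^^^^^^^^^^^^^^^^^^^^^^^^^^^^^^^^^^^^^^^^^^^^^^^^^^^^^^^^^^^^^^^^^^^^^^^^^^^^^^^^^^^^^^^^^^^^^^^^^^^^^^^^^^^^^^^
    res = _minimize_neldermead(fun, x0, args, callback, bounds=bounds,
                               **options)
    fxcc = func(xcc)
    fx = function(np.copy(x), *(wrapper_args + args))
  File "m2.py", line 34, in cost
    i=smp(b[c],c,rectpts(*p,-.004));o=smp(b[c],c,rectpts(*p,.005))
                                      ~~~^^^^^^^^^^^^^^^^^^^^^^^^^
  File "m2.py", line 9, in smp
    uv=proj(c,P).astype(np.float32);return cv2.remap(g,uv[:,:1],uv[:,1:],1).ravel()
       ~~~~^^^^^
  File "h.py", line 4, in proj
    m=camera_model(c);P=np.atleast_2d(P);T=np.linalg.inv(m["pose"])
ValueError: time passes only in moves, steps and waits
```

```bash
sed -i 's/^def proj/import functools\ncm=functools.lru_cache(camera_model)\ndef proj/; s/m=camera_model(c);P/m=cm(c);P/' h.py; python3 m2.py
```

```text
scene needle 24.25 20.0 34.3 -47.5  rod 27.0 30.0 107.1 -50.7
top needle 26.0 29.5 91.5 -40.9  rod 22.75 26.0 22.7 -31.7
board 0.0014243343885497195 0.000705858242461381 1.6435180397376452 -21.46123695373535
```

View pics/ov.png

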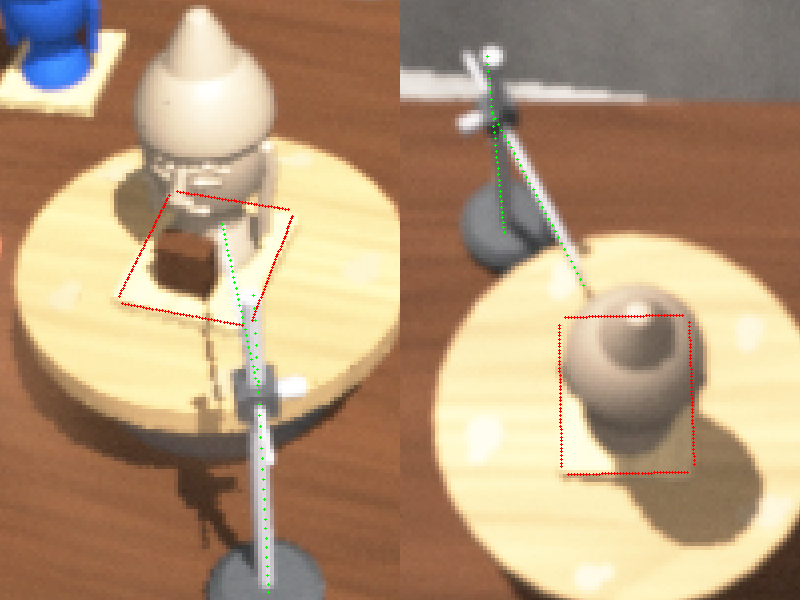

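Both overlays agree: gauge azimuth is about 26.4° and face yaw about +1°. The red board outline and green gauge line lie on their parts in both views. Now I'll lift, align the tool with the world axes, shut the fingers and travel.

Request:
send_rows(moves=[[[0,0,-7,0,0,-3.3,-1],[0,0,-7,0,0,-3.3,-1],[0,0,-6.9,0,0,-3.3,-1],[0,0,0,-2.5,-4.1,0,-1],[0,0,0,-2.5,-4.1,0,-1]]])

```text
time_s: 1.6
position: [0.2733, 0.5022, 0.323]
tcp_rot: [[-1.0, -0.003, 0.003], [-0.003, 1.0, 0.003], [-0.003, 0.003, -1.0]]
force: [1.0, -0.4, -0.4]
opening: 0.633
```

Request:
send_rows(moves=[[[0,0,0,-2.5,-4.1,0,-1],[0,0,0,-2.5,-4.1,0,-1],[0,0,0,-2.5,-4.1,0,-1],[0,0,0,-2.5,-4.1,0,-1],[0,0,0,-2.5,-4.1,0,-1]]])

```text
time_s: 2.1
position: [0.3986, 0.2952, 0.3218]
tcp_rot: [[-1.0, -0.0, 0.001], [-0.0, 1.0, 0.0], [-0.001, 0.0, -1.0]]
force: [1.6, 0.5, -0.4]
opening: 0.171
```

Request:
send_rows(moves=[[[0,0,0,-2.5,-4.1,0,-1],[0,0,0,-2.5,-4.1,0,-1],[0,0,0,-2.5,-4.1,0,-1],[0,0,0,-2.5,-4.1,0,-1],[0,0,0,0,0,0,-1]]])

```text
time_s: 2.6
position: [0.5015, 0.1279, 0.3217]
tcp_rot: [[-1.0, 0.007, 0.003], [0.007, 1.0, -0.002], [-0.003, -0.002, -1.0]]
force: [-0.6, 0.9, 0.1]
opening: 0.007
```

Request:
send_rows(moves=[[[0,0,0,-1.1,-1.7,4.6,-1],[0,0,0,-1.1,-1.7,4.6,-1],[0,0,0,0,0,4.6,-1],[0,0,0,0,0,4.6,-1],[0,0,0,0,0,0,-1]]])

```text
time_s: 3.1
position: [0.5145, 0.0995, 0.1325]
tcp_rot: [[-1.0, 0.0, -0.015], [0.0, 1.0, 0.001], [0.015, 0.001, -1.0]]
force: [-1.3, -0.4, 0.5]
opening: 0.007
```

```bash
python3 - <<'E'
from h import *
s=readout.read_state();print(s["time_s"],s["position"],s["force"])
o=[]
for c in("scene","top"):
    im=capture(c);cv2.imwrite(f"pics/{c}1.png",im);u,v=proj(c,[.62,.05,.15])[0].astype(int)
    o.append(cv2.resize(im[max(0,v-110):max(0,v-110)+220,u-75:u+75],(400,587),interpolation=3))
cv2.imwrite("pics/hov.png",np.hstack(o))
E
```

```text
3.1 [0.51448701 0.09949651 0.13251337] [-1.28642558 -0.40906048  0.46109204]
```

View pics/hov.png

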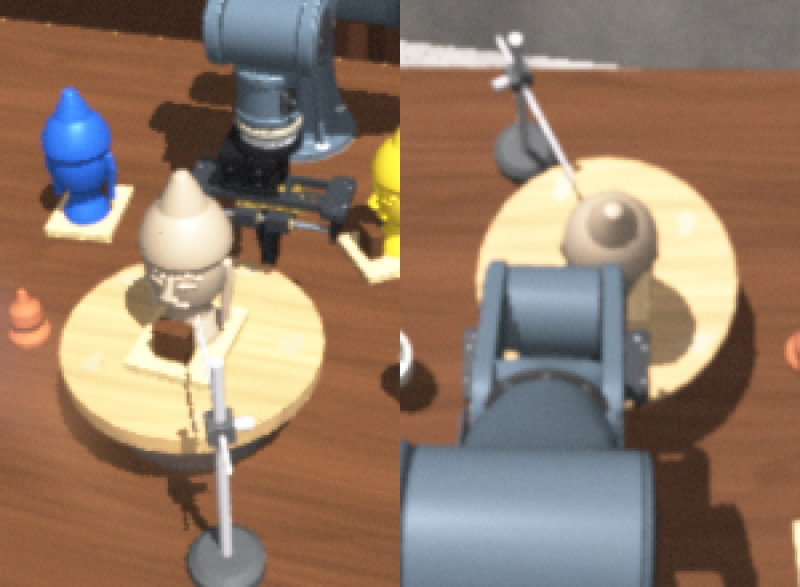

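Scene crop: shut fingers hover over the near side of the wheel at (268,255), with the gripper clear of the head, cup and yellow look-alike. Now a touch test for stiffness.

Request:
send_rows(moves=[[[0,0,0,-1.2,-0.5,1.2,-1],[0,0,0,0,0,0,-1],[0,0,0,0,0,0.3,-1],[0,0,0,0,0,0,-1],[0,0,0,0,0,0,-1]]])

```text
time_s: 3.7
position: [0.5318, 0.0943, 0.1242]
tcp_rot: [[-1.0, -0.0, 0.001], [-0.0, 1.0, 0.0], [-0.001, 0.0, -1.0]]
force: [-0.5, 0.0, -0.3]
opening: 0.003
```

Request:
send_rows(moves=[[[0,0,0,0.4,0,0.7,-1],[0,0,0,0,0,0.1,-1],[0,0,0,0,0,0.1,-1],[0,0,0,0,0,0.1,-1],[0,0,0,0,0,0,-1]]])

```text
time_s: 4.2
position: [0.5273, 0.0947, 0.1153]
tcp_rot: [[-1.0, 0.0, 0.0], [0.0, 1.0, 0.001], [-0.0, 0.001, -1.0]]
force: [-4.3, 1.2, 18.0]
opening: 0.002
```

Contact at 18 N, stiffness about 16 N/mm. I'll ease off slightly and flick towards -y, which turns the wheel counter-clockwise.

Request:
send_rows(moves=[[[0,0,0,0,-1.0,-0.04,-1],[0,0,0,0,-2.0,0,-1],[0,0,0,0,-2.7,0,-1],[0,0,0,0,-2.7,0,-1],[0,0,0,0,-2.7,-2.5,-1]]])

```text
time_s: 4.7
position: [0.5258, -0.0173, 0.137]
tcp_rot: [[-1.0, -0.0, -0.005], [-0.0, 1.0, 0.001], [0.005, 0.001, -1.0]]
force: [0.0, 0.2, -0.4]
opening: 0.006
```

```bash
cat > trk.py <<'E'
from h import *
import sys
C=(.6485,.0468)
# reference pale marks (initial scene+top images, arm far away): use low-saturation spot map
def spots(c,im):
    p=polar(c,im,*C,r0=.1,r1=.142,nr=22).astype(np.float32)
    b=cv2.GaussianBlur(p[:,:,0],(0,0),2); bg=cv2.GaussianBlur(np.hstack([p[:,:,0]]*3),(0,0),40,sigmaY=.1)[:,720:1440]
    ok=(p[:,:,2]>150)&(p[:,:,0]>70)
    s=np.clip(b-bg,-10,40)*ok
    return s,ok
def ref():
    a,oa=spots("top",cv2.imread("pics/top0.png"));b,ob=spots("scene",cv2.imread("pics/scene0.png"))
    return np.where(oa,a,b)
R=ref()
def angle(c,im):
    s,ok=spots(c,im);sc=[]
    for k in range(720):
        r=np.roll(R,k,1);sc.append((r*s).sum()/(1e-6+np.sqrt((r[ok]**2).sum()*(s**2).sum())))
    sc=np.array(sc);k=sc.argmax();y0,y1,y2=sc[k-1],sc[k],sc[(k+1)%720]
    far=sc.copy();far[[(k+j)%720 for j in range(-40,41)]]=0
    return (k+.5*(y0-y2)/(y0-2*y1+y2))/2,sc[k],far.max()
if __name__=="__main__":
    for i in range(int(sys.argv[1])):
        t=readout.read_state();im=capture("scene");cv2.imwrite(f"pics/t{t['time_s']:.2f}.png",im)
        print(round(t["time_s"],2),"deg %.1f score %.2f 2nd %.2f"%angle("scene",im))
    print(t["position"],t["force"])
E
python3 -c "
from trk import *
print(angle('scene',cv2.imread('pics/scene1.png')),angle('top',cv2.imread('pics/top0.png')))"
python3 trk.py 4
```

```text
(np.float64(0.09611354768276215), np.float32(0.6293209), np.float32(0.22974412)) (np.float64(0.021076107397675514), np.float32(1.0), np.float32(0.27660444))
4.7 deg 50.0 score 0.49 2nd 0.29
4.75 deg 56.4 score 0.51 2nd 0.26
4.8 deg 62.8 score 0.53 2nd 0.29
4.85 deg 68.6 score 0.53 2nd 0.37
[ 0.52862689 -0.01833977  0.1393686 ] [ 0.22451239  0.32561015 -0.49814918]
```

Running at about 2.18 rad/s, and the tracking is clean. I'll go to a hover above the braking spot and let it run.

Request:
send_rows(moves=[[[0,0,0,0,3.2,0,-1],[0,0,0,0,3.2,0,-1],[0,0,0,0,0,1.0,-1],[0,0,0,0,0,0.5,-1],[0,0,0,0,0,0,-1]]])

```text
time_s: 5.4
position: [0.5264, 0.0473, 0.1218]
tcp_rot: [[-1.0, -0.001, -0.004], [-0.001, 1.0, 0.0], [0.004, 0.0, -1.0]]
force: [0.6, -0.1, 0.3]
opening: 0.005
```

Request:
send_rows(moves=[[[0,0,0,0,0,0,-1],[0,0,0,0,0,0,-1],[0,0,0,0,0,0,-1],[0,0,0,0,0,0,-1],[0,0,0,0,0,0,-1]]])

```text
time_s: 5.9
position: [0.528, 0.0468, 0.1236]
tcp_rot: [[-1.0, 0.0, 0.0], [0.0, 1.0, -0.0], [-0.0, -0.0, -1.0]]
force: [0.2, 0.1, -1.0]
opening: 0.005
```

Request:
send_rows(moves=[[[0,0,0,0,0,0,-1],[0,0,0,0,0,0,-1],[0,0,0,0,0,0,-1],[0,0,0,0,0,0,-1],[0,0,0,0,0,0,-1]]])

```text
time_s: 6.4
position: [0.5278, 0.0471, 0.1234]
tcp_rot: [[-1.0, 0.0, -0.0], [0.0, 1.0, 0.0], [0.0, 0.0, -1.0]]
force: [-0.8, -0.4, -0.2]
opening: 0.008
```

```bash
python3 trk.py 3
```

```text
6.4 deg 255.4 score 0.40 2nd 0.35
6.45 deg 260.9 score 0.43 2nd 0.29
6.5 deg 266.1 score 0.44 2nd 0.22
[0.52778423 0.04707034 0.12340808] [ 0.33321404 -0.60192428 -0.933457  ]
```

Request:
send_rows(moves=[[[0,0,0,0,0,0,-1],[0,0,0,0,0,0,-1],[0,0,0,0,0,0,-1],[0,0,0,0,0,0,-1],[0,0,0,0,0,0,-1]]])

```text
time_s: 7.05
position: [0.5278, 0.047, 0.1234]
tcp_rot: [[-1.0, -0.0, 0.0], [-0.0, 1.0, -0.0], [-0.0, -0.0, -1.0]]
force: [0.4, 0.5, 0.8]
opening: 0.01
```

Request:
send_rows(moves=[[[0,0,0,0,0,0,-1],[0,0,0,0,0,0,-1],[0,0,0,0,0,0,-1],[0,0,0,0,0,0,-1],[0,0,0,0,0,0,-1]]])

```text
time_s: 7.55
position: [0.5278, 0.047, 0.1234]
tcp_rot: [[-1.0, 0.0, -0.0], [0.0, 1.0, 0.0], [0.0, 0.0, -1.0]]
force: [-0.6, -1.5, 0.0]
opening: 0.001
```

Request:
send_rows(moves=[[[0,0,0,0,0,0,-1],[0,0,0,0,0,0,-1],[0,0,0,0,0,0,-1],[0,0,0,0,0,0,-1],[0,0,0,0,0,0,-1]]])

```text
time_s: 8.05
position: [0.5278, 0.047, 0.1234]
tcp_rot: [[-1.0, 0.0, -0.0], [0.0, 1.0, 0.0], [0.0, 0.0, -1.0]]
force: [0.3, 0.1, 0.4]
opening: 0.005
```

```bash
python3 trk.py 3
```

```text
8.05 deg 69.4 score 0.37 2nd 0.32
8.1 deg 75.5 score 0.36 2nd 0.36
8.15 deg 80.8 score 0.36 2nd 0.34
[0.52775988 0.04703693 0.12340176] [0.67585954 1.41921182 0.56139032]
```

Request:
send_rows(moves=[[[0,0,0,0,0,0,-1],[0,0,0,0,0,0,-1],[0,0,0,0,0,0,-1],[0,0,0,0,0,0,-1],[0,0,0,0,0,0,-1]]])

```text
time_s: 8.7
position: [0.5278, 0.047, 0.1234]
tcp_rot: [[-1.0, 0.0, 0.0], [0.0, 1.0, -0.0], [-0.0, -0.0, -1.0]]
force: [0.1, -0.2, 0.0]
opening: 0.005
```

Request:
send_rows(moves=[[[0,0,0,0,0,0,-1],[0,0,0,0,0,0,-1],[0,0,0,0,0,0,-1],[0,0,0,0,0,0,-1],[0,0,0,0,0,0,-1]]])

```text
time_s: 9.2
position: [0.5278, 0.047, 0.1234]
tcp_rot: [[-1.0, -0.0, -0.0], [-0.0, 1.0, -0.0], [0.0, -0.0, -1.0]]
force: [-0.0, 0.2, -0.1]
opening: 0.005
```

Request:
send_rows(moves=[[[0,0,0,0,0,0,-1],[0,0,0,0,0,0,-1],[0,0,0,0,0,0,-1],[0,0,0,0,0,0,-1],[0,0,0,0,0,0,-1]]])

```text
time_s: 9.7
position: [0.5278, 0.047, 0.1234]
tcp_rot: [[-1.0, 0.0, -0.0], [0.0, 1.0, 0.0], [0.0, 0.0, -1.0]]
force: [0.0, 0.4, -0.7]
opening: 0.007
```

```bash
python3 trk.py 3
```

```text
9.7 deg 223.4 score 0.42 2nd 0.26
9.75 deg 227.8 score 0.42 2nd 0.25
9.8 deg 231.9 score 0.42 2nd 0.28
[0.52778625 0.04701852 0.12340929] [ 0.12231945 -0.04629802 -0.93910764]
```

Total so far is about 580° free, slowing 8.3°/s². The coming pass (unwrapped about 745°) is the one to brake on. I'll lower the hover to 2 mm and measure the arm's lag while doing it.

Request:
send_rows(moves=[[[0,0,0,0,0,0,-1],[0,0,0,0,0,0,-1],[0,0,0,0,0,0,-1],[0,0,0,0,0,0,-1],[0,0,0,0,0,0.6,-1]]])

```text
time_s: 10.35
position: [0.5284, 0.047, 0.1178]
tcp_rot: [[-1.0, -0.0, 0.002], [-0.0, 1.0, -0.0], [-0.002, -0.0, -1.0]]
force: [-0.4, 0.5, 0.8]
opening: 0.005
```

```bash
python3 trk.py 1; python3 trk.py 1; python3 -c "
from h import *
print(readout.read_state()['position'])"
cat > fitb.py <<'E'
from h import *
from trk import angle
from scipy.optimize import minimize
import glob
exec(open("m2.py").read().split("# board fit")[1].split("def cost")[0]) 
C=np.array([.6485,.0468])
def smp(g,c,P):
    uv=proj(c,P).astype(np.float32);return cv2.remap(g,uv[:,:1],uv[:,1:],1).ravel()
for f in sorted(glob.glob("pics/t*.*.png"))+["pics/scene0.png","pics/top0.png"]:
    c="top" if "top" in f else "scene"
    im=cv2.imread(f);g=cv2.GaussianBlur(im[:,:,0],(0,0),.7).astype(np.float32)
    A=angle(c,im)[0];a=np.radians(A);d=np.array([.0014,.0007]);R2=np.array([[np.cos(a),-np.sin(a)],[np.sin(a),np.cos(a)]])
    x0,y0=C+R2@d
    def cost(p):
        i=smp(g,c,rectpts(*p,-.004));o=smp(g,c,rectpts(*p,.005))
        return -np.clip(i-o,-20,25).mean()+ (np.hypot(p[0]-x0,p[1]-y0)/.002)**2*.5
    b=min((minimize(cost,[x0,y0,a+np.radians(w)],method="Nelder-Mead",options=dict(initial_simplex=[[x0+u,y0+v,a+np.radians(w+k)] for u,v,k in((0,0,0),(.003,0,0),(0,.003,0),(0,0,3))])) for w in(-4,0,4)),key=lambda r:r.fun)
    print(f,round(A,1),"yaw-wheel %.1f cost %.1f"%(np.degrees(b.x[2])-A,b.fun))
E
python3 fitb.py
```

```text
10.35 deg 0.1 score 0.25 2nd 0.21
[0.52844946 0.0469801  0.11784722] [-0.42908124  0.53440263  0.75235756]
10.4 deg 0.5 score 0.28 2nd 0.19
[0.52750068 0.04707635 0.11656104] [-0.51620813  0.20700761 -0.7455825 ]
[0.52723416 0.04707455 0.116676  ]
pics/t10.35.png 0.1 yaw-wheel 2.5 cost -8.9
pics/t10.40.png 0.5 yaw-wheel 4.1 cost -8.6
pics/t4.70.png 50.0 yaw-wheel -6.2 cost -13.3
pics/t4.75.png 56.4 yaw-wheel -0.8 cost -10.8
pics/t4.80.png 62.8 yaw-wheel -2.7 cost -11.4
pics/t4.85.png 68.6 yaw-wheel -0.6 cost -14.2
pics/t6.40.png 255.4 yaw-wheel 0.7 cost -14.4
pics/t6.45.png 260.9 yaw-wheel -5.3 cost -14.1
pics/t6.50.png 266.1 yaw-wheel -6.3 cost -13.5
pics/t8.05.png 69.4 yaw-wheel -1.2 cost -14.6
pics/t8.10.png 75.5 yaw-wheel -6.9 cost -14.9
pics/t8.15.png 80.8 yaw-wheel -8.3 cost -14.5
pics/t9.70.png 223.4 yaw-wheel -2.9 cost -13.4
pics/t9.75.png 227.8 yaw-wheel -4.8 cost -11.5
pics/t9.80.png 231.9 yaw-wheel -1.7 cost -12.8
pics/scene0.png 0.1 yaw-wheel 1.6 cost -17.8
pics/top0.png 0.0 yaw-wheel 2.1 cost -4.1
```

```bash
cat > joint.py <<'E'
from h import *
from trk import spots,R
from scipy.optimize import minimize, least_squares
import glob
exec(open("m2.py").read().split("# board fit")[1].split("def cost")[0])
C=np.array([.6485,.0468])
fs=sorted(glob.glob("pics/t*.*.png"),key=lambda f:float(f[6:-4]));T=np.array([float(f[6:-4]) for f in fs])
I=[cv2.imread(f) for f in fs]
S=[spots("scene",im) for im in I]
def score(s,ok,deg):
    k=deg*2;k0=int(np.floor(k));f=k-k0;r=(1-f)*np.roll(R,k0,1)+f*np.roll(R,k0+1,1)
    return (r*s).sum()/np.sqrt((r[ok]**2).sum()*(s**2).sum())
def ang(p,t): t=t-7;return p[0]+p[1]*t-.5*p[2]*t*t
cost=lambda p:-sum(score(*S[i],ang(p,T[i])) for i in range(len(T)))
p=minimize(cost,[320,108,8.3],method="Nelder-Mead",options=dict(initial_simplex=[[320,108,8.3],[326,108,8.3],[320,111,8.3],[320,108,9.5]],xatol=.01)).x
print("motion",p,-cost(p)/len(T))
loc=[]
for i in range(len(T)):
    a0=ang(p,T[i]);g=np.arange(-12,12.1,.25);sc=[score(*S[i],a0+d) for d in g];loc.append(g[int(np.argmax(sc))])
print("local resid",loc)
def smp(g,c,P):
    uv=proj(c,P).astype(np.float32);return cv2.remap(g,uv[:,:1],uv[:,1:],1).ravel()
G=[(cv2.GaussianBlur(im[:,:,0],(0,0),.7).astype(np.float32),"scene",ang(p,t)) for im,t in zip(I,T)]
for c in("scene","top"):
    for _ in range(3): G.append((cv2.GaussianBlur(cv2.imread(f"pics/{c}0.png")[:,:,0],(0,0),.7).astype(np.float32),c,0))
def bc(q,G=G):
    s=0
    for g,c,A in G:
        a=np.radians(A);cs,sn=np.cos(a),np.sin(a);x=C[0]+cs*q[0]-sn*q[1];y=C[1]+sn*q[0]+cs*q[1]
        i=smp(g,c,rectpts(x,y,a+q[2],-.004));o=smp(g,c,rectpts(x,y,a+q[2],.005))
        s-=np.clip(i-o,-20,25).mean()
    return s/len(G)
def fit(GG): 
    return min((minimize(bc,[0.,0,np.radians(w)],args=(GG,),method="Nelder-Mead",options=dict(initial_simplex=[[u,v,np.radians(w+k)] for u,v,k in((0,0,0),(.004,0,0),(0,.004,0),(0,0,4))])) for w in(-3,0,3)),key=lambda r:r.fun)
for n,GG in(("all",G),("moving",G[:-6]),("static",G[-6:])):
    b=fit(GG);print(n,b.x[:2].round(4),"yaw %.2f"%np.degrees(b.x[2]),b.fun)
t=np.linspace(10.3,13,2701)
for tgt in (744,746,748): print(tgt,t[np.argmin(abs(ang(p,t)-tgt))],p[1]-p[2]*(t[np.argmin(abs(ang(p,t)-tgt))]-7))
E
python3 joint.py
```

```text
motion [321.55552143 108.35388221   8.49828389] 0.3937804813318777
local resid [np.float64(0.25), np.float64(0.0), np.float64(0.25), np.float64(-0.25), np.float64(0.25), np.float64(0.25), np.float64(-0.25), np.float64(-1.25), np.float64(-0.25), np.float64(0.25), np.float64(0.25), np.float64(0.25), np.float64(0.25), np.float64(-1.75), np.float64(1.0)]
all [0.0008 0.0008] yaw -1.34 -11.803226470947266
moving [0.0007 0.0007] yaw -2.23 -12.659794807434082
static [0.0015 0.0008] yaw 1.58 -10.72994613647461
744 11.804 67.52812640713826
746 11.833 67.28167617438208
748 11.863 67.02672765773777
```

```bash
cat > ov2.py <<'E'
from h import *
exec(open("m2.py").read().split("# board fit")[1].split("def cost")[0])
C=np.array([.6485,.0468]);o=[]
p=[321.5555,108.354,8.498]
for f,c in(("scene0","scene"),("top0","top"),("t4.85","scene"),("t6.50","scene"),("t8.05","scene"),("t9.80","scene")):
    A=0 if f[0]in"s" or f[:2]=="to" else p[0]+p[1]*(float(f[1:])-7)-.5*p[2]*(float(f[1:])-7)**2
    im=cv2.resize(cv2.imread(f"pics/{f}.png"),None,fx=5,fy=5,interpolation=3)
    for w,col in((-2.2,(0,0,255)),(1.6,(255,0,0))):
        a=np.radians(A);x=C[0]+np.cos(a)*.001-np.sin(a)*.0008;y=C[1]+np.sin(a)*.001+np.cos(a)*.0008
        for k in proj(c,rectpts(x,y,a+np.radians(w),0))*5+2:cv2.circle(im,tuple(int(v) for v in k),0,col,-1)
    u,v=(proj(c,[*C,.129])[0]*5).astype(int);o.append(im[v-140:v+140,u-130:u+130])
cv2.imwrite("pics/ov2.png",np.vstack([np.hstack(o[:3]),np.hstack(o[3:])]))
E
python3 ov2.py
```

View pics/ov2.png

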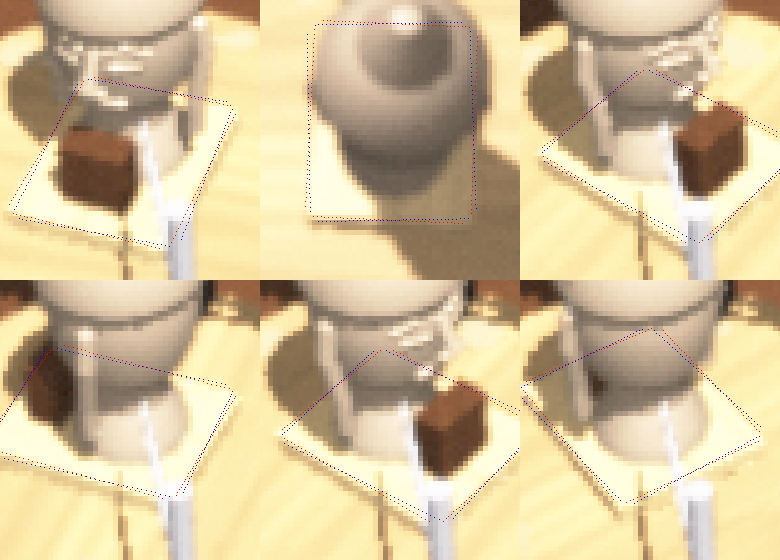

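Both outlines fit to within 1–2°, so I take the face offset as 0° and a stop target of about 746.4° unwrapped. The brake row must start at 11.75 s.

Request:
send_rows(moves=[[[0,0,0,0,0,0,-1],[0,0,0,0,0,0,-1],[0,0,0,0,0,0,-1],[0,0,0,0,0,0,-1],[0,0,0,0,0,0,-1]]])

```text
time_s: 10.95
position: [0.5279, 0.047, 0.1175]
tcp_rot: [[-1.0, 0.0, 0.0], [0.0, 1.0, -0.0], [-0.0, -0.0, -1.0]]
force: [-0.7, -0.2, 0.4]
opening: 0.004
```

```bash
python3 trk.py 8; python3 -c "
from h import *
s=readout.read_state();print(s['time_s'],s['position'])"; python3 joint.py
```

```text
10.95 deg 325.6 score 0.50 2nd 0.26
11.0 deg 329.5 score 0.49 2nd 0.23
11.05 deg 332.8 score 0.43 2nd 0.22
11.1 deg 337.3 score 0.38 2nd 0.21
11.15 deg 340.9 score 0.39 2nd 0.23
11.2 deg 345.1 score 0.39 2nd 0.22
11.25 deg 349.0 score 0.42 2nd 0.20
11.3 deg 353.1 score 0.45 2nd 0.19
[0.5278177  0.04701293 0.11743317] [ 0.07013299 -0.58392697 -0.47439324]
11.35 [0.52780043 0.04705296 0.11743668]
motion [320.86255304 108.35536529   8.09513184] 0.4038130992299115
local resid [np.float64(-0.25), np.float64(-0.25), np.float64(-0.25), np.float64(-0.5), np.float64(1.0), np.float64(0.75), np.float64(0.5), np.float64(-0.75), np.float64(0.25), np.float64(0.75), np.float64(-0.5), np.float64(-0.5), np.float64(-0.75), np.float64(-3.25), np.float64(-0.75), np.float64(0.0), np.float64(0.0), np.float64(-0.5), np.float64(0.25), np.float64(0.0), np.float64(0.5), np.float64(0.75), np.float64(1.25)]
all [0.0004 0.0009] yaw -1.74 -12.036273956298828
moving [0.0004 0.0009] yaw -3.01 -12.719130516052246
static [0.0015 0.0008] yaw 1.58 -10.72994613647461
744 11.747 69.92777445742905
746 11.775 69.70111076595282
748 11.804 69.46635194263816
```

```bash
cat > j2.py <<'E'
exec(open("joint.py").read().split("G=[(cv2")[0].replace("print","0 and print"))
from trk import angle
def mk(f,c): im=cv2.imread(f);return (cv2.GaussianBlur(im[:,:,0],(0,0),.7).astype(np.float32),c,A[f])
A={f:angle("scene",im)[0] for f,im in zip(fs,I)}
for f,t in zip(fs,T):
    if 10.3<t<10.5:A[f]=ang([321.556,108.354,8.498],t)
A["pics/scene0.png"]=0;A["pics/top0.png"]=0
src=open("joint.py").read();exec("G=[]\n"+"def bc"+src.split("def bc")[1].split("for n,GG")[0])
def run(n,GG):
    b=fit(GG);print(n,b.x[:2].round(4),"yaw %.2f"%np.degrees(b.x[2]),round(b.fun,1))
g=lambda lo,hi:[mk(f,"scene") for f,t in zip(fs,T) if lo<=t<=hi]
run("10.9-11.3",g(10.9,11.31));run("11.15-11.3",g(11.14,11.31));run("scene0",[mk("pics/scene0.png","scene")]);run("top0",[mk("pics/top0.png","top")])
run("4.7",g(4.6,5));run("6.4",g(6.3,6.6));run("8",g(8,8.3));run("9.7",g(9.6,9.9))
q=np.polyfit([t for t in T if t>9.6 and not 10.3<t<10.5],[ (lambda a:a+360 if a>180 and t<10 else a+360)(A[f]) for f,t in zip(fs,T) if t>9.6 and not 10.3<t<10.5],2);print("quad",q,[np.polyval(q,x) for x in(11.3,11.7,11.75,11.8)])
E
python3 j2.py
```

```text
10.9-11.3 [-0.0004  0.0025] yaw -5.94 -13.0
11.15-11.3 [-0.0006  0.0029] yaw -5.13 -13.1
scene0 [ 0.0012 -0.0004] yaw 2.26 -17.9
top0 [0.0055 0.003 ] yaw 2.93 -5.0
4.7 [0.0028 0.0008] yaw -2.61 -12.1
6.4 [-0.0029  0.0004] yaw -3.37 -14.5
8 [0.0011 0.0017] yaw -6.42 -14.2
9.7 [0.0016 0.0002] yaw -2.02 -12.3
quad [  -1.72115666  117.02215703 -389.66509824] [np.float64(712.910782184628), np.float64(743.8850037182945), np.float64(747.7180553851395), np.float64(751.5425012686817)]
```

```bash
cat > ov3.py <<'E'
from h import *
from trk import angle
exec(open("m2.py").read().split("# board fit")[1].split("def cost")[0])
C=np.array([.6485,.0468]);o=[]
for f in("t10.95","t11.15","t11.30","scene0"):
    im0=cv2.imread(f"pics/{f}.png");A=angle("scene",im0)[0]
    im=cv2.resize(im0,None,fx=5,fy=5,interpolation=3)
    a=np.radians(A);x=C[0]+np.cos(a)*.0007-np.sin(a)*.0008;y=C[1]+np.sin(a)*.0007+np.cos(a)*.0008
    for w,col in((-5,(0,0,255)),(1.6,(255,0,0))):
        for k in proj("scene",rectpts(x,y,a+np.radians(w),0))*5+2:cv2.circle(im,tuple(int(v) for v in k),1,col,-1)
    # wheel marks found at A=0 in top0: outline check
    for az in MARKS if 'MARKS' in globals() else []: pass
    u,v=(proj("scene",[*C,.129])[0]*5).astype(int);o.append(im[v-150:v+150,u-200:u+200])
cv2.imwrite("pics/ov3.png",np.vstack([np.hstack(o[:2]),np.hstack(o[2:])]))
E
python3 ov3.py
```

```text
(no output)
```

View pics/ov3.png

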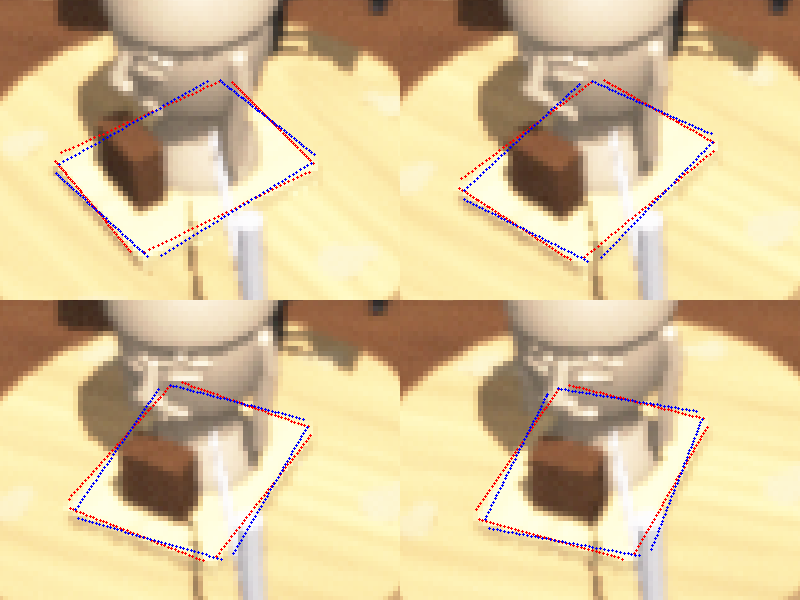

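```bash
cat > blk.py <<'E'
from h import *
from trk import angle
from scipy.optimize import minimize
C=np.array([.6485,.0468]);K=4
F=["scene0","scene1","t4.70","t4.75","t10.95","t11.00","t11.05","t11.10","t11.15","t11.20","t11.25","t11.30"]
M=[];A=[];B=[]
for f in F:
    im=cv2.imread(f"pics/{f}.png");a=0 if f[0]=="s" else angle("scene",im)[0]
    u,v=proj("scene",[C[0]+.055*np.cos(np.radians(a)),C[1]+.055*np.sin(np.radians(a)),.145])[0].astype(int);b=(u-18,v-18);B.append(b)
    cr=cv2.resize(im[b[1]:b[1]+36,b[0]:b[0]+36],None,fx=K,fy=K,interpolation=3).astype(int)
    m=((cr[:,:,2]-cr[:,:,0]>15)&(cr[:,:,2]<150)&(cr[:,:,1]<100)).astype(np.uint8)
    n,l,s,_=cv2.connectedComponentsWithStats(m);k=1+s[1:,4].argmax();m=(l==k).astype(np.float32)
    M.append(m);A.append(a);print(f,round(a,1),s[k,4]/K/K,end=" | ")
S=np.array([[i,j,k] for i in(-1,1) for j in(-1,1) for k in(0,1)],float)
def render(p,phi,a,b):
    P=S*[p[2]/2,p[3]/2,p[4]]+[p[0],p[1],0];t=np.radians(a+phi);c,s=np.cos(t),np.sin(t)
    W=np.c_[C[0]+c*P[:,0]-s*P[:,1],C[1]+s*P[:,0]+c*P[:,1],.129+P[:,2]]
    q=(proj("scene",W)-b+.5)*K-.5;h=cv2.convexHull(q.astype(np.float32))
    m=np.zeros((36*K,36*K),np.uint8);cv2.fillConvexPoly(m,np.round(h*16).astype(int),1,cv2.LINE_8,4);return m
def cost(q):
    s=0
    for m,a,b,f in zip(M,A,B,F):
        r=render(q[:5],q[5] if f[0]=="s" else q[6],a,b);s+=(3 if f[0]=="s" else 1)*np.abs(cv2.GaussianBlur(r.astype(np.float32),(0,0),3)-cv2.GaussianBlur(m,(0,0),3)).sum()/K/K
    return s
D=np.diag([.004,.004,.006,.006,.006,4,4])
q=np.array([.05,0,.03,.035,.035,0,0])
for _ in range(4):
    r=minimize(cost,q,method="Nelder-Mead",options=dict(initial_simplex=np.vstack([q,q+D]),maxiter=500));q=r.x
print("\nblock",q.round(4),r.fun)
for f,m,a,b in zip(F,M,A,B):
    g=np.arange(-12,12.1,.5);c=[np.abs(render(q[:5],x,a,b)-m).sum() for x in g];print(f,g[int(np.argmin(c))],end="; ")
E
python3 blk.py
```

```text
scene0 0 206.0 | scene1 0 205.0 | t4.70 50.0 108.0 | t4.75 56.4 138.0 | t10.95 325.6 187.0 | t11.00 329.5 189.0 | t11.05 332.8 194.0 | t11.10 337.3 199.0 | t11.15 340.9 203.0 | t11.20 345.1 202.0 | t11.25 349.0 201.0 | t11.30 353.1 204.0 | 
block [ 0.0462 -0.005   0.0166  0.0367  0.0423  0.9848  0.5265] 464.6379699707031
scene0 0.5; scene1 0.5; t4.70 12.0; t4.75 11.0; t10.95 -1.5; t11.00 -1.0; t11.05 0.5; t11.10 0.0; t11.15 0.0; t11.20 -0.5; t11.25 0.5; t11.30 0.5;
```

The prop-block fit gives the same yaw before and during the run, so the head hasn't slipped. Braking now: the brake row starts at 11.65 s with 3 mm, contact expected at about 11.74 s.

Request:
send_rows(moves=[[[0,0,0,0,0,0,-1],[0,0,0,0,0,0,-1],[0,0,0,0,0,0,-1],[0,0,0,0,0,0.3,-1],[0,0,0,0,0,0.03,-1]]])

```text
time_s: 11.85
position: [0.5282, 0.0468, 0.1154]
tcp_rot: [[-1.0, -0.0, 0.001], [-0.0, 1.0, -0.0], [-0.001, -0.0, -1.0]]
force: [-2.3, 1.0, 11.4]
opening: 0.001
```

```bash
python3 trk.py 2
```

```text
11.85 deg 24.3 score 0.46 2nd 0.31
11.9 deg 24.3 score 0.46 2nd 0.30
[0.52814877 0.04692665 0.11537182] [-2.23526063  0.1649776  10.25418553]
```

Stopped at 24.3° on the wheel, against a target of about 26.4°. Now a straight lift-off and retreat.

Request:
send_rows(moves=[[[0,0,0,0,0,-1.0,-1],[0,0,0,0,0,-3.0,-1],[0,0,0,0,0,-4.0,-1],[0,0,0,0,0,-4.0,-1],[0,0,0,0,0,-4.0,-1]]])

```text
time_s: 12.45
position: [0.5274, 0.0471, 0.2758]
tcp_rot: [[-1.0, 0.0, -0.0], [0.0, 1.0, 0.0], [0.0, 0.0, -1.0]]
force: [1.1, 0.1, 0.0]
opening: 0.004
```

Request:
send_rows(moves=[[[0,0,0,2,4,-1,-1],[0,0,0,2.5,4,-1,-1],[0,0,0,2.5,4,0,-1],[0,0,0,1,4,0,-1],[0,0,0,0,4,0,-1]]])

```text
time_s: 12.95
position: [0.4456, 0.2483, 0.2947]
tcp_rot: [[-1.0, -0.0, -0.001], [-0.0, 1.0, -0.0], [0.001, -0.0, -1.0]]
force: [0.8, -1.2, 0.4]
opening: 0.009
```

Request:
send_rows(moves=[[[0,0,0,2,4,0,-1],[0,0,0,2,4,0,-1],[0,0,0,2,4,0,-1],[0,0,0,0,0,0,-1],[0,0,0,0,0,0,-1]]])

```text
time_s: 13.45
position: [0.387, 0.3676, 0.2941]
tcp_rot: [[-1.0, -0.003, 0.0], [-0.003, 1.0, -0.001], [-0.0, -0.001, -1.0]]
force: [0.4, 0.6, 0.6]
opening: 0.005
```

```bash
python3 - <<'E'
from trk import *
exec(open("m2.py").read().split("# board fit")[1].split("def cost")[0])
o=[]
for c in("scene","top"):
    im=capture(c);cv2.imwrite(f"pics/{c}F.png",im);A=angle(c,im);print(c,A)
    im=cv2.resize(im,None,fx=4,fy=4,interpolation=3);a=np.radians(26.4)
    for k in proj(c,rectpts(C[0]+.001,C[1]+.001,a,0))*4+1.5:cv2.circle(im,tuple(int(v) for v in k),1,(0,0,255),-1)
    L=np.linspace(0,.225,60);P=np.c_[C[0]+L*np.cos(a),C[1]+L*np.sin(a),np.full(60,.215)]
    for k in proj(c,P)*4+1.5:cv2.circle(im,tuple(int(v) for v in k),1,(0,255,0),-1)
    u,v=(proj(c,[C[0]+.07,C[1]+.03,.15])[0]*4).astype(int);o.append(im[v-280:v+280,u-200:u+200])
cv2.imwrite("pics/fin.png",np.hstack(o));s=readout.read_state();print(s["time_s"],s["position"],s["force"])
for t in("finial","cup","paddle"):print(t,[np.round(d["location"],3).tolist() for d in spot_in("top",t)[:1]])
E
```

```text
scene (np.float64(23.799207657575607), np.float32(0.47909376), np.float32(0.30122438))
top (np.float64(23.834485918283463), np.float32(0.6861537), np.float32(0.42605406))
13.55 [0.38807079 0.36629396 0.29410207] [-0.26624094 -0.23545091 -0.45185242]
finial [[0.629, 0.043, 0.111]]
cup [[0.574, 0.31, 0.038]]
paddle [[0.583, 0.401, 0.011]]
```

View pics/fin.png

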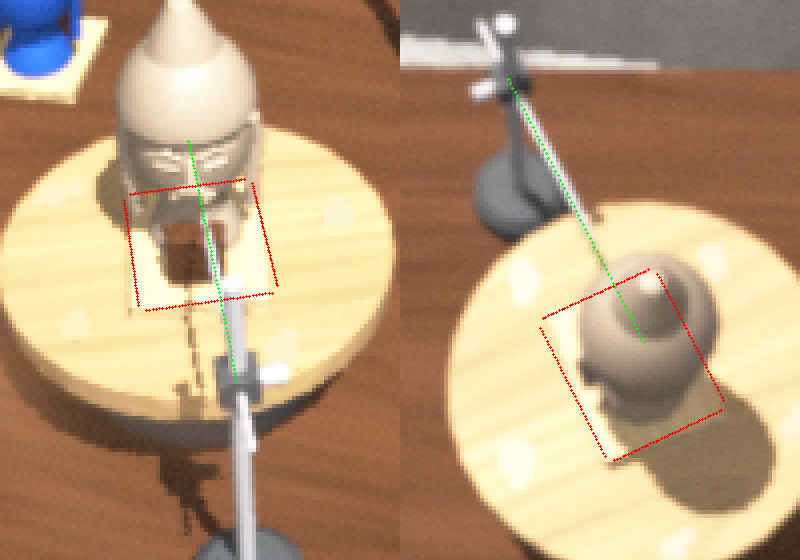

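The face points at the needle to within about 2–3°. In the final picture the board's front edge, scene (132–272, 290–312), lies just clockwise of the ideal red outline. Pushing the wheel round isn't allowed, so I'm handing in.

```bash
python3 -c "
from rig import bot
print(bot.hand_in())"
```

```text
the job is handed in; nothing more can be done
None
```

I flicked the wheel with a shut fingertip to about 2.2 rad/s. It ran freely for nearly two turns, and I braked it in one press on the pass where the face came round to the needle. I then lifted the hand straight up and away, and handed in at 13.55 s.

**Stop angle:** The last check, with the hand clear, shows the wheel at 23.8° in both cameras; it read 24.3° under the finger. The needle direction is about 26.4°. The face is therefore about 2–3° short of dead straight, which is within about 2° of my own measuring error. I did not push it round to correct it.

**Checks that disagreed:**
- **Board outline:** fits of the board's outline gave the face offset from the wheel as anything from about +2° with the wheel at rest to about −6° in some moving frames.
- **Prop block:** a fit to the block showed no slip of the head, so I took the offset as zero.

**Other objects:** The cup and paddle are where they started, to within a few millimetres. The final network check did not find the finial (it reported a point on the wheel instead). The hand never came within about 18 cm of where the finial stood.

**Force:** The highest force I read was 18 N on the fingertip.

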